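Brace the square jar and open its tight cap

ROBOT

A 6-joint arm with a two-finger parallel gripper is mounted at the origin on the work surface. World frame = base frame: x ahead of the robot, y to its left, z up, the work surface at z = 0. Lengths are in mm, angles in rad, forces in N, time in s.
With the tool pointing down it reaches from about 350 to 925 mm from the base axis. Payload 6.4 kg.
Tool frame: the origin (TCP) lies between the finger pads; the fingertips stand 17 mm ahead of it and the grasp point (between the pads) lies 2 mm behind it; z points along the fingers, x is the direction in which the jaws open and shut, and the axes are right-handed (so a half turn about z gives the same grasp; the last joint's range is limited). The gripper opens to 85 mm and grips with 20 to 120 N. Pads are 22 mm wide; open, the fingers measure 114 mm over their backs; the gripper's body (76 mm by 85 mm) begins 54 mm behind the grasp point. The pads swing forward as they close: fully open they stand 13 mm farther back than shut.
Start: joints at [-1.316, 0.245, 1.558, -0, 1.339, -0.174], TCP at [270.263, -591.161, 212.19] pointing down, gripper open.
Joint ranges: [-3.13, 3.13], [-1.02, 2.26], [0.13, 2.54], [-0.95, 4.09], [0.21, 2.88], [-2.74, 2.74]. Speed limits (rad/s): [2.57, 2.57, 3.14, 3.14, 3.14, 3.14].

INTERFACE

Orientations are given as a 3x3 rotation matrix whose columns are the frame's x, y, z axes.
In Python, from plant import get_state, vision, ctrl gives the robot as it stands.
- The arm moves only by the tool send_rows, never from a script. Its argument "series" is a list that holds one entry, the list of rows, each a list of 7 numbers: the shift along the tool's x, y, z in m, then the turn, a rotation vector about the tool's x, y, z in rad, then the gripper's target within -1 to 1 (fully open at 1, half-way at 0, shut at -1). In form: [[[tx, ty, tz, wx, wy, wz, fingers], ...]]. A call has exactly 10 rows; each row is the pose to reach, as a shift and turn from the pose measured when the call began, along the tool's axes at that moment; what a row does not reach only later rows make up. A row lasts 1/8 s, in which the tool goes at most 62.5 mm and 10.7 degrees, less where a joint would pass 70% of its speed; a pose out of reach is approached as far as the arm can. A call with a gripper value outside its range is refused whole. The fingers move at their own pace and stop on an object; the grip force is fixed at half the most. Time passes only in rows, so rows that repeat a pose let the fingers close, or fill a call up. It gives the time, the measured TCP pose, the force and the opening at its end, in the units of the state.
- get_state(): the state, without advancing time (a new reading comes with each control period).
- vision.capture(name): name is "scene" or "top"; returns (picture, depth): 400x640x3 uint8, red, green, blue; 400x640 float32, mm along the optical axis (not along the pixel's ray), 0 where there is no reading.
- vision.get_calibration(name): a dict with "vfov" (degrees; the focal length in pixels is half the picture's height over the tangent of half this angle, whatever the lens; pixels are square), "cx", "cy" (the principal point, pixels), "world_to_cam" (4x4, takes a point from world to camera coordinates). Camera axes: x right, y down, z forward; pixel columns grow to the right and rows downward; lengths in mm; the calibration is good to about 2 mm. A picture is of the moment at which its call begins. get_calibration takes no time and is no camera call.
- ctrl.finish_job(): hands the job in, once; it reports no verdict.
The state is a dict: "time": time; "joints": joint angles; "qvel": joint speeds; "joint_torque": joint torques, N m; "tool_pos": TCP position; "tcp_rot": TCP orientation; "wrist_force": force on the tool from outside, world axes, zero at the start; "ft_torque": the same for the moment, N m; "width": finger opening in mm.
Only numpy, scipy, OpenCV 4.12 (cv2) and the standard library are available. Lean on these libraries where they do the work, as an engineer would, in place of code of your own. Each camera call takes 0.05 s, during which the arm holds its last target.

TASK

Seat the square glass jar upright and fully home in the square well of the wooden block so that the block keeps it from turning, then twist its tight cap anticlockwise (seen from above) and stop turning once its lugs let go, before they catch again. Lift the cap off, keep it level about two centimetres above the jar's mouth, and finish there still holding it in the gripper; the jar stays seated in the block and the other things on the counter are left where they are.

Things in the scene. Friction and masses are not known exactly. Their poses are not given: they have to be found in the camera images.
- cap_center (a point): Centre (half-way up) of the jar's round flat-topped steel cap, 62 mm in diameter, 28 mm high, ribbed side; loose, 0.09 kg, may be gripped hard (50 N); z up. Closed, it is 93 mm above the jar's underside, on its axis; three lugs inside its lower edge hook under ledges on the neck (2 mm play), so it can lift the jar. Tight: 0.4 N m to turn; a jar standing free on the counter just spins.
- cap_rim (a point): Centre of the cap's open lower edge, 14 mm below cap_center. To come off, the cap must rise 10 mm for its lugs to pass the ledges, and 23.5 mm for this edge to be level with jar_mouth.
- jar_foot (a point): Centre of the underside of the square glass jar (loose, 0.3 to 0.5 kg, dark contents). Body 66 by 66 mm, 68 mm high, edges rounded by 5 mm; x and y axes square to its sides, z up. Above it a round neck, of which 8 mm shows below the closed cap (the cap's lower edge is 79 mm above the underside). 107 mm high with cap.
- jar_mouth (a point): Centre of the very top of the jar without its cap, 102.5 mm above its underside: the top of a ridge on the inner rubber seal, which stays on the jar.
- seal (a joint): How far the cap has been turned anticlockwise on the jar, rad: 0 = tight (start). The inner seal turns with the cap (up to 0.1 rad of play) and gives the tightness. The lugs hold below 0.92 and are free to lift out from 1.0 to 1.6; beyond 1.7 they catch under the next ledges. It keeps its value once the cap is off.
- well_floor (a point): Centre of the floor of the square well in the fixed wooden block (130 by 130 mm, 40 mm high). Floor 15 mm above the counter; well 25 mm deep, 71 by 71 mm, so 2.5 mm clear all round, with a 4 mm bevel at its mouth. x and y axes square to its walls; the jar fits in any of four quarter turns and can then turn by only about 5 degrees.
- goblet_mid (a point): Half-way up the purple glass goblet, 82 mm wide, 130 mm high. Leave alone.
- canister_mid (a point): Half-way up the round white canister, 72 mm wide, 125 mm high. Leave alone.
- mug_mid (a point): Half-way up the white mug, 80 mm wide, 90 mm high. Leave alone.
- spoon_mid (a point): Metal spoon with a wooden handle, lying on the counter, about 0.2 m long; this point is 10 mm above its middle or so. Leave alone.
Things that resemble listed ones, but are neither listed nor needed, are in the scene too. Leave any orange or yellow look-alike of the part that bears jar_foot alone.

How it is judged:
By the outcome, as a careful person would: the job done as asked, in the order asked, and still so for the second after the job is handed in, while the arm keeps its last pose, push and grip.
It also fails if it takes over 48 s, if anything falls off the work surface, if the arm or the gripper's body presses on something with over 40 N, if the wrist force passes 120 N, or if a joint passes its speed limit or range.

## Working session

There is one attempt and no reset: what is moved stays moved. The work goes in short steps, Python scripts to look and compute and a tool call to move; the robot and the scene stay as the last step left them, time stands still between calls to the robot, and variables do not carry over. Pictures are saved under pics/ and viewed, and the job is handed in when it is done.

Besides the shell and the picture viewer there is one more tool, called after "Emit:" as a command line: name --argument value ..., lists and objects as JSON in quotes. send_rows: Moves the arm, as the interface text tells. Its arguments: {"type":"object","properties":{"series":{"type":"array","items":{"type":"array","items":{"type":"array","items":{"type":"number"}}}}},"required":["series"]}

```bash
ls; mkdir -p pics; cat > h.py <<'E'
import numpy as np, cv2
from plant import get_state, vision, ctrl
def cap(name,fn=None):
    im,d=vision.capture(name)
    if fn: cv2.imwrite('pics/'+fn,cv2.cvtColor(im,cv2.COLOR_RGB2BGR))
    return im,d
def cal(name):
    c=vision.get_calibration(name); f=200/np.tan(np.radians(c['vfov'])/2)
    return f,c['cx'],c['cy'],np.array(c['world_to_cam'])
def pts(name,d):
    f,cx,cy,T=cal(name); v,u=np.mgrid[0:d.shape[0],0:d.shape[1]]
    P=np.stack([(u-cx)*d/f,(v-cy)*d/f,d],-1); R=T[:3,:3]; 
    W=(P-T[:3,3])@R
    W[d<=0]=np.nan
    return W
def ray(name,uv,z):
    f,cx,cy,T=cal(name);R=T[:3,:3];o=-R.T@T[:3,3]
    uv=np.atleast_2d(uv).astype(float)
    D=np.stack([(uv[:,0]-cx)/f,(uv[:,1]-cy)/f,np.ones(len(uv))],1)@R
    return o+D*((z-o[2])/D[:,2])[:,None]
def proj(name,p):
    f,cx,cy,T=cal(name);q=np.atleast_2d(p)@T[:3,:3].T+T[:3,3]
    return np.stack([q[:,0]/q[:,2]*f+cx,q[:,1]/q[:,2]*f+cy],1)
E
python3 - <<'E'
from h import *
for n in('scene','top'):
    im,d=cap(n,n+'0.png'); print(n,vision.get_calibration(n),(d>0).mean(),d[d>0].min(),d.max()); np.save('pics/'+n+'0.npy',d)
print(get_state())
E
```

```text
pics
scene {'vfov': 43.003200106287615, 'cx': 319.88500192513453, 'cy': 199.05571857305125, 'world_to_cam': array([[-8.35716504e-01,  5.48910103e-01, -1.66019017e-02,
         5.21753088e+02],
       [ 4.25208099e-01,  6.27656860e-01, -6.52108072e-01,
        -1.89354886e+02],
       [-3.47528412e-01, -5.52036742e-01, -7.57944219e-01,
         1.82796012e+03],
       [ 0.00000000e+00,  0.00000000e+00,  0.00000000e+00,
         1.00000000e+00]])} 0.9961015625 1168.8215 3705.0125
top {'vfov': 43.31929693877582, 'cx': 318.69142753724554, 'cy': 194.60050243659023, 'world_to_cam': array([[ 1.18553805e-02, -9.99929715e-01, -1.21212599e-04,
        -4.04026037e+01],
       [-9.80904373e-01, -1.16062776e-02, -1.94144030e-01,
         5.96994152e+02],
       [ 1.94128978e-01,  2.42054931e-03, -9.80973028e-01,
         1.38024734e+03],
       [ 0.00000000e+00,  0.00000000e+00,  0.00000000e+00,
         1.00000000e+00]])} 0.99608984375 691.22284 2475.5784
{'time': 0.1, 'joints': array([-1.31607273e+00,  2.45764435e-01,  1.55891903e+00, -2.17761685e-06,
        1.33869880e+00, -1.74150831e-01]), 'qvel': array([ 2.80669847e-04, -1.58697326e-04, -2.80734149e-03, -4.34947169e-05,
        4.60925990e-05,  5.32677467e-04]), 'joint_torque': array([ 4.06736272e-04, -4.30665207e+01, -3.27130508e+01, -7.28540931e-05,
        2.83049863e-03,  1.53536166e-05]), 'tool_pos': array([ 270.1357952 , -590.60685785,  211.16315302]), 'tcp_rot': array([[ 4.15847493e-01, -9.09434251e-01, -4.52993481e-04],
       [-9.09432656e-01, -4.15847625e-01,  1.73133216e-03],
       [-1.76290903e-03, -3.08003073e-04, -9.99998399e-01]]), 'wrist_force': array([0.78537979, 0.31172839, 0.26252714]), 'ft_torque': array([ 0.04339146,  0.0395648 , -0.00496172]), 'width': 85.58882069411288}
```

View pics/scene0.png

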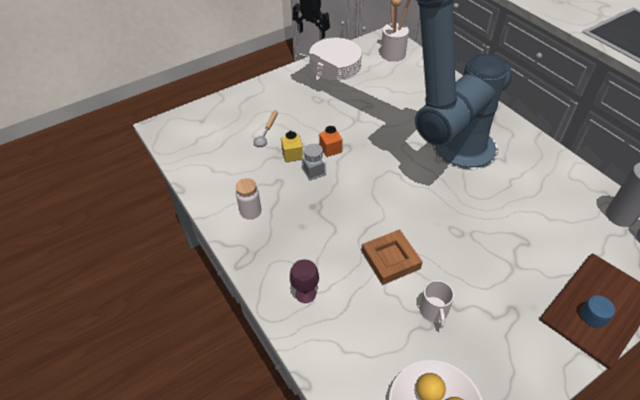

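View pics/top0.png

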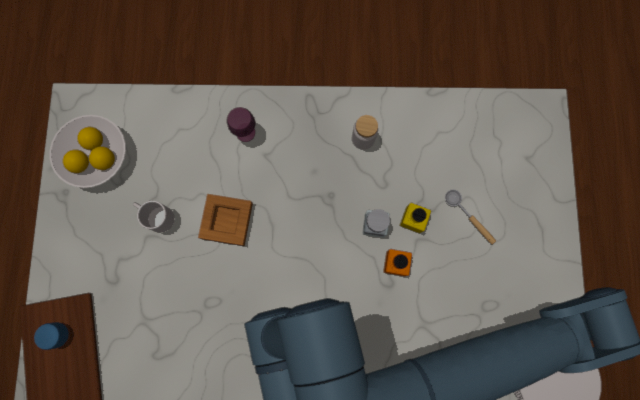

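The grey steel-capped jar is at top (377,223) and scene (314,162). Yellow and orange look-alikes stand beside it. The block is at top (226,220) and scene (392,256).

```bash
python3 - <<'E'
from h import *
for n,(u,v) in (('top',(377,223)),('scene',(314,160))):
    im=cv2.imread(f'pics/{n}0.png'); d=np.load(f'pics/{n}0.npy'); W=pts(n,d)
    z=W[...,2]
    vv,uu=np.mgrid[0:400,0:640]
    near=(abs(uu-u)<30)&(abs(vv-v)<30)
    hs=cv2.cvtColor(im,cv2.COLOR_BGR2HSV)
    # cap top
    m=near&(z>101)&(z<115)&(hs[...,1]<60)
    c=W[m]; print(n,'captop n',m.sum(),np.nanmedian(c[:,2]),'bbox',c.min(0),c.max(0),'mean',c.mean(0), 'captop px',uu[m].mean(),vv[m].mean(), ray(n,[[uu[m].mean(),vv[m].mean()]],107))
    # shoulder
    m=near&(z>58)&(z<76)&(hs[...,1]<60); c=W[m]
    print('shoulder',m.sum(),c.min(0),c.max(0)); r=cv2.minAreaRect(c[:,:2].astype(np.float32)); print(r)
    m=near&(z>10)&(z<120)&(hs[...,1]<60); c=W[m]
    print('all',m.sum(),cv2.minAreaRect(c[:,:2].astype(np.float32)))
    # block
    u,v=(226,220) if n=='top' else (392,256)
    near=(abs(uu-u)<38)&(abs(vv-v)<38)
    m=near&(z>35)&(z<46)&(hs[...,1]>80); c=W[m]; print('block top',m.sum(),np.median(c[:,2]),c.min(0),c.max(0),cv2.minAreaRect(c[:,:2].astype(np.float32)))
    m=near&(z>10)&(z<22)&(hs[...,1]>80)&(abs(uu-u)<15)&(abs(vv-v)<15); c=W[m]; print('floor',m.sum(),np.median(c[:,2]),cv2.minAreaRect(c[:,:2].astype(np.float32)))
for n,(u,v) in (('top',(377,223)),('scene',(314,160)),('top',(226,220)),('scene',(392,256))):
    im=cv2.imread(f'pics/{n}0.png'); cv2.imwrite(f'pics/c_{n}_{u}.png',cv2.resize(im[v-35:v+35,u-35:u+35],None,fx=8,fy=8,interpolation=cv2.INTER_CUBIC))
a=[cv2.imread(f'pics/c_{s}.png') for s in('top_377','scene_314','top_226','scene_392')]
a=[cv2.resize(x,(300,300)) for x in a]
cv2.imwrite('pics/crops.png',np.vstack([np.hstack(a[:2]),np.hstack(a[2:])]))
E
```

```text
top captop n 393 106.24606719409199 bbox [ 488.50634444 -226.8757676   101.1035868 ] [ 549.77060111 -166.28563863  113.40915099] mean [ 519.66681393 -196.19283902  106.53115166] captop px 377.94910941475825 219.80661577608143 [[ 519.56507614 -196.13920627  107.        ]]
shoulder 138 [ 485.28760945 -229.39967198   58.18626323] [ 554.23751439 -161.18006067   73.39908029]
((519.065185546875, -195.56561279296875), (66.20008850097656, 65.42952728271484), 84.61249542236328)
all 642 ((529.0457763671875, -213.21066284179688), (100.73870849609375, 144.81488037109375), 65.70984649658203)
block top 1291 39.84592014043669 [455.2853752  164.19266494  35.0382911 ] [599.7420803  309.73029995  45.96979111] ((527.707763671875, 236.1444549560547), (130.23313903808594, 130.5469207763672), 81.29643249511719)
floor 521 14.82107857851646 ((529.4906616210938, 239.35711669921875), (68.56961059570312, 69.83661651611328), 81.46000671386719)
scene captop n 222 106.4800034713131 bbox [ 490.74283047 -323.71563636  101.03769074] [ 553.99603582 -167.09061833  112.76882729] mean [ 523.8963219  -202.69238373  106.40366727] captop px 311.1171171171171 149.7072072072072 [[ 524.24098103 -201.86661404  107.        ]]
shoulder 136 [ 490.19048894 -233.96026889   58.06891908] [ 556.50607204 -159.88334186   75.04688221]
((522.6484375, -196.7664337158203), (70.39311981201172, 66.21307373046875), 83.4007339477539)
all 750 ((506.5740051269531, -233.37753295898438), (162.7674560546875, 165.43763732910156), 62.68771743774414)
block top 1130 39.138155185479846 [455.94515373 163.15596072  35.0108526 ] [605.68181787 307.75441693  45.79518078] ((529.5607299804688, 235.07461547851562), (133.63357543945312, 133.45045471191406), 81.1292953491211)
floor 383 14.707614307218245 ((522.974365234375, 227.9600830078125), (64.76081085205078, 66.29153442382812), 79.77495574951172)
```

View pics/crops.png

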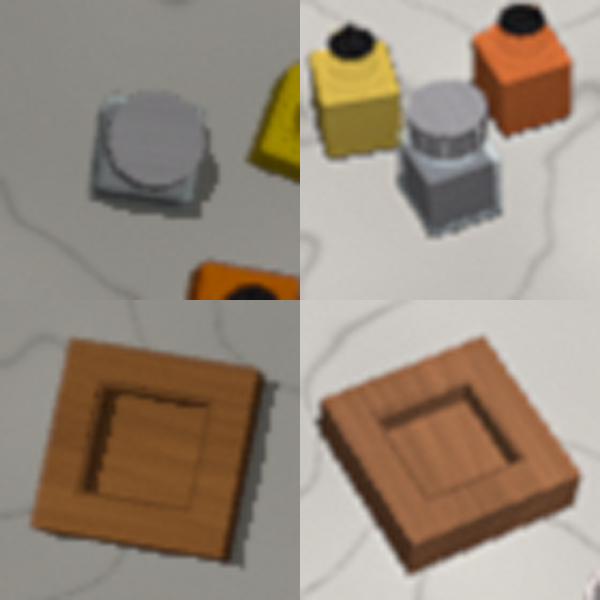

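```bash
cat >> h.py <<'E'
from scipy.spatial.transform import Rotation as Ro
def goal(p,yaw):
    s=get_state(); R=np.array(s['tcp_rot']); t=R.T@(np.array(p)-s['tool_pos'])/1000
    y=np.radians(yaw); x=np.array([np.cos(y),np.sin(y),0]); z=np.array([0,0,-1.]); G=np.stack([x,np.cross(z,x),z],1)
    w=Ro.from_matrix(R.T@G).as_rotvec()
    print('shift',t.round(4),'rot',w.round(4),'deg',np.degrees(np.linalg.norm(w)).round(1)); 
    return t,w
def st():
    s=get_state(); R=np.array(s['tcp_rot'])
    print('t',s['time'],'tcp',np.round(s['tool_pos'],1),'yaw',np.degrees(np.arctan2(R[1,0],R[0,0])).round(2),'z',R[:,2].round(4),'F',np.round(s['wrist_force'],1),'M',np.round(s['ft_torque'],2),'w',round(s['width'],1),'j',np.round(s['joints'],2))
E
python3 -c "
from h import *
goal([519.3,-196.3,190],-18)"
```

```text
shift [-0.2549 -0.3906  0.0217] rot [-0.001   0.0015 -0.8278] deg 47.4
```

Emit:
send_rows --series '[[[-0.032,-0.049,0.002,0,0,-0.1,1],[-0.064,-0.098,0.004,0,0,-0.2,1],[-0.096,-0.146,0.006,0,0,-0.3,1],[-0.127,-0.195,0.008,0,0,-0.41,1],[-0.159,-0.244,0.01,0,0,-0.52,1],[-0.191,-0.293,0.013,0,0,-0.62,1],[-0.223,-0.342,0.016,0,0,-0.72,1],[-0.245,-0.375,0.019,-0.001,0.0015,-0.8,1],[-0.2549,-0.3906,0.0217,-0.001,0.0015,-0.828,1],[-0.2549,-0.3906,0.0217,-0.001,0.0015,-0.828,1]]]'

```text
time: 1.35
tool_pos: [519.3, -195.8, 189.5]
tcp_rot: [[0.951, -0.308, -0.001], [-0.308, -0.951, 0.0], [-0.001, 0.0, -1.0]]
wrist_force: [-0.0, 0.9, 0.4]
width: 85.4
```

```bash
python3 -c "
from h import *
st(); im,d=cap('scene','s1.png'); goal([519.3,-196.3,92],-18)
cv2.imwrite('pics/s1c.png',cv2.resize(cv2.cvtColor(im[80:220,230:400],cv2.COLOR_RGB2BGR),None,fx=4,fy=4))"
```

```text
t 1.35 tcp [ 519.3 -195.8  189.5] yaw -17.94 z [-1.1e-03  3.0e-04 -1.0e+00] F [-0.   0.9  0.4] M [-0.06  0.01  0.02] w 85.4 j [-0.56  0.05  1.82 -0.    1.27 -0.25]
shift [ 0.0001 -0.0005  0.0978] rot [ 0.0004  0.0007 -0.0004] deg 0.0
```

View pics/s1c.png

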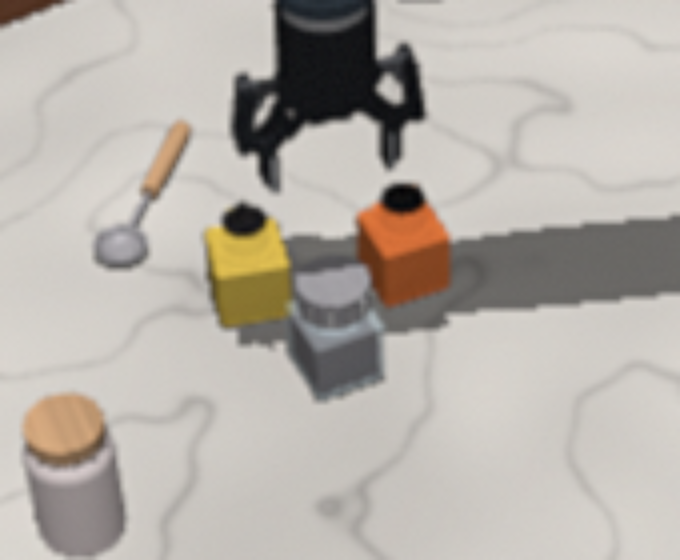

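Gripper is above the jar (open fingers at crop (265,170) and (390,150)), nothing in the way straight down. Descending.

Emit:
send_rows --series '[[[0,-0.0005,0.015,0,0,0,1],[0,-0.0005,0.03,0,0,0,1],[0,-0.0005,0.045,0,0,0,1],[0,-0.0005,0.057,0,0,0,1],[0,-0.0005,0.068,0,0,0,1],[0,-0.0005,0.078,0,0,0,1],[0,-0.0005,0.087,0,0,0,1],[0,-0.0005,0.094,0,0,0,1],[0,-0.0005,0.0978,0,0,0,1],[0,-0.0005,0.0978,0,0,0,1]]]'

```text
time: 2.65
tool_pos: [519.1, -196.2, 91.7]
tcp_rot: [[0.951, -0.309, -0.001], [-0.309, -0.951, 0.0], [-0.001, 0.0, -1.0]]
wrist_force: [-0.2, -0.8, 0.1]
width: 85.1
```

```bash
python3 -c "
from h import *
st(); im,d=cap('scene'); a=im[100:190,270:370];im2,d=cap('top');b=im2[175:265,330:430]
cv2.imwrite('pics/s2c.png',cv2.cvtColor(np.hstack([cv2.resize(x,(400,360)) for x in(a,b)]),cv2.COLOR_RGB2BGR))"
```

```text
t 2.65 tcp [ 519.1 -196.2   91.7] yaw -18.02 z [-0.001  0.    -1.   ] F [-0.2 -0.8  0.1] M [-0.04  0.   -0.01] w 85.1 j [-0.57  0.17  1.88 -0.    1.09 -0.25]
```

View pics/s2c.png

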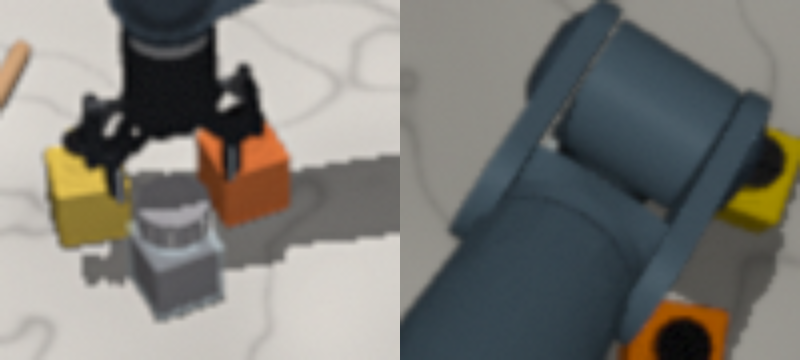

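```bash
python3 -c "
from h import *
c=np.array([519.1,-196.2,0]);x=np.array([.951,-.309,0])
for z in (75,88,100):
  for s in(-1,1):
    print(z,s,(proj('scene',c+s*43*x+[0,0,z])-[270,100])*4)
for z in (107,79): print((proj('scene',c+[0,0,z])-[270,100])*4)
im,d=cap('scene');W=pts('scene',d)
for (u,v) in((118,190),(233,168),(175,205),(175,190)): print(W[100+v//4,270+u//4])
print(W[135:155:2,300].round(0)); print(W[130:150:2,328].round(0))
hs=cv2.cvtColor(im,cv2.COLOR_RGB2HSV);m=(hs[...,1]<60)&(hs[...,2]>60)&(W[...,2]>101)&(W[...,2]<112);m[:, :300]=0;m[:,330:]=0;m[:140]=0;m[165:]=0
c=W[m];print(m.sum(),c.min(0),c.max(0),c.mean(0)); v,u=np.nonzero(m);print(u.min(),u.max(),v.min(),v.max())
"
```

```text
75 -1 [[223.89580291 217.97735209]]
75 1 [[124.5610771  238.24659682]]
88 -1 [[223.7788826  206.79144198]]
88 1 [[123.86139211 227.08795731]]
100 -1 [[223.66974387 196.35000617]]
100 1 [[123.20821479 216.67102612]]
[[173.42162346 200.3327653 ]]
[[174.3050587  224.64706913]]
[ 567.29149121 -205.40057069  139.46128457]
[ 476.76416001 -172.33717295  139.29957418]
[ 522.93820317 -192.36016627  107.95440433]
[ 513.10551033 -207.57945943  108.83234337]
[[ 561. -204.  189.]
 [ 566. -197.  188.]
 [ 565. -200.  177.]
 [ 567. -198.  171.]
 [ 566. -200.  161.]
 [ 566. -201.  151.]
 [ 565. -203.  140.]
 [ 566. -201.  134.]
 [ 525. -275.   43.]
 [ 527. -273.   36.]]
[[ 469. -183.  179.]
 [ 471. -181.  173.]
 [ 477. -172.  174.]
 [ 478. -171.  167.]
 [ 475. -174.  154.]
 [ 473. -178.  142.]
 [ 477. -172.  139.]
 [ 440. -228.   68.]
 [ 439. -230.   56.]
 [ 438. -230.   46.]]
205 [ 492.00683246 -229.25504604  101.02177029] [ 552.6192874  -164.39973118  111.20517182] [ 523.06344904 -196.10096548  105.88907873]
303 321 144 159
```

```bash
python3 -c "
from h import *
st()
im,d=cap('scene');W=pts('scene',d)
for u in (298,300,302,306,310,312,316,326,328,330): print(u,[(v,*W[v,u].round(0).astype(int).tolist()) for v in range(122,156,3)])
cv2.imwrite('pics/s3c.png',cv2.cvtColor(cv2.resize(im[100:175,280:350],(700,600*75//80),interpolation=cv2.INTER_NEAREST),cv2.COLOR_RGB2BGR))"
```

```text
t 2.8 tcp [ 519.4 -196.4   92.3] yaw -18.02 z [-1.e-04 -5.e-04 -1.e+00] F [ 1.2 -0.4 -0.5] M [-0.    0.05  0.03] w 85.4 j [-0.57  0.17  1.88 -0.    1.09 -0.25]
298 [(122, 427, -452, 1), (125, 561, -214, 223), (128, 566, -206, 219), (131, 556, -225, 188), (134, 559, -221, 180), (137, 563, -216, 173), (140, 571, -203, 173), (143, 569, -208, 156), (146, 569, -208, 143), (149, 570, -208, 130), (152, 534, -274, 45), (155, 535, -274, 30)]
300 [(122, 558, -206, 240), (125, 559, -205, 229), (128, 562, -201, 221), (131, 553, -218, 191), (134, 560, -207, 191), (137, 566, -198, 188), (140, 566, -198, 175), (143, 567, -198, 162), (146, 565, -203, 145), (149, 566, -202, 132), (152, 527, -273, 41), (155, 530, -270, 31)]
302 [(122, 558, -192, 250), (125, 553, -203, 227), (128, 558, -194, 224), (131, 555, -201, 205), (134, 553, -206, 188), (137, 562, -192, 190), (140, 466, -361, -1), (143, 474, -348, -2), (146, 483, -334, -1), (149, 491, -321, -1), (152, 502, -302, 5), (155, 519, -275, 21)]
306 [(122, 552, -179, 256), (125, 553, -178, 245), (128, 546, -190, 221), (131, 547, -190, 209), (134, 546, -1
[... 1229 characters left out ...]
6), (146, 447, -230, 61), (149, 446, -232, 44), (152, 446, -231, 30), (155, 447, -230, 18)]
328 [(122, 470, -182, 214), (125, 342, -374, 1), (128, 411, -270, 96), (131, 473, -177, 181), (134, 477, -171, 175), (137, 474, -176, 157), (140, 474, -176, 144), (143, 477, -173, 134), (146, 441, -226, 61), (149, 437, -233, 39), (152, 440, -229, 29), (155, 439, -230, 13)]
330 [(122, 471, -169, 224), (125, 474, -165, 216), (128, 462, -182, 185), (131, 468, -173, 182), (134, 472, -168, 174), (137, 422, -243, 80), (140, 427, -235, 74), (143, 428, -233, 62), (146, 427, -234, 47), (149, 427, -234, 33), (152, 430, -230, 23), (155, 431, -229, 10)]<string>:5: RuntimeWarning: invalid value encountered in cast
```

View pics/s3c.png

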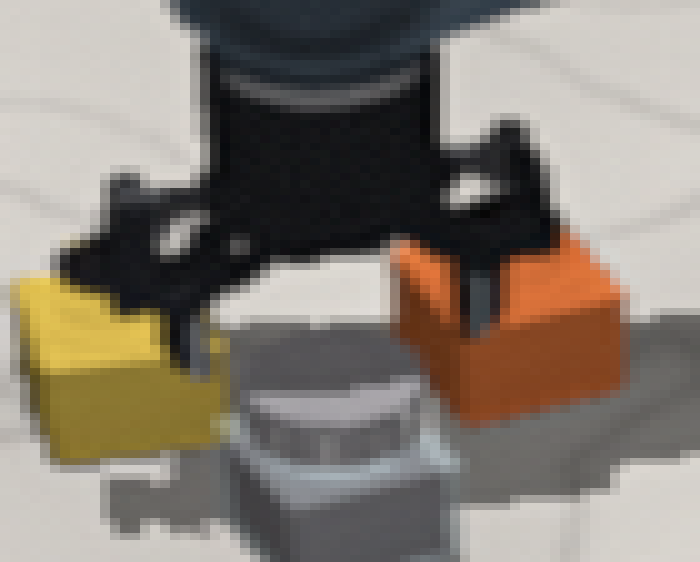

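The picture and depth show the open fingertips at z≈130, not ≈88 as the reported TCP implies (body bottom at ≈182 instead of ≈148). I'll go down in steps and check by camera rather than trust the reported height.

Emit:
send_rows --series '[[[0,0,0.005,0,0,0,1],[0,0,0.01,0,0,0,1],[0,0,0.015,0,0,0,1],[0,0,0.02,0,0,0,1],[0,0,0.025,0,0,0,1],[0,0,0.028,0,0,0,1],[0,0,0.03,0,0,0,1],[0,0,0.03,0,0,0,1],[0,0,0.03,0,0,0,1],[0,0,0.03,0,0,0,1]]]'

```text
time: 4.1
tool_pos: [519.5, -196.6, 62.6]
tcp_rot: [[0.951, -0.309, 0.0], [-0.309, -0.951, -0.001], [0.0, 0.001, -1.0]]
wrist_force: [0.5, 0.9, 0.1]
width: 85.5
```

```bash
python3 -c "
from h import *
st()
im,d=cap('scene');W=pts('scene',d)
for u in (298,299,300,312,314,326,327,328): print(u,[(v,*np.nan_to_num(W[v,u]).round(0).astype(int).tolist()) for v in range(130,166,3)])
cv2.imwrite('pics/s4c.png',cv2.cvtColor(cv2.resize(im[100:175,280:350],(700,600*75//80),interpolation=cv2.INTER_NEAREST),cv2.COLOR_RGB2BGR))"
```

```text
t 4.1 tcp [ 519.5 -196.6   62.6] yaw -18.02 z [ 2.e-04 -8.e-04 -1.e+00] F [0.5 0.9 0.1] M [-0.01  0.01  0.  ] w 85.5 j [-0.57  0.21  1.89 -0.    1.03 -0.25]
298 [(130, 453, -409, 6), (133, 564, -212, 193), (136, 565, -210, 182), (139, 513, -306, 70), (142, 563, -218, 150), (145, 570, -205, 150), (148, 575, -198, 145), (151, 574, -203, 127), (154, 572, -206, 110), (157, 535, -275, 20), (160, 534, -279, 1), (163, 539, -271, -4)]
299 [(130, 449, -409, 4), (133, 563, -207, 196), (136, 465, -383, 2), (139, 558, -218, 160), (142, 559, -218, 148), (145, 571, -199, 155), (148, 570, -201, 140), (151, 570, -202, 126), (154, 573, -198, 117), (157, 570, -205, 96), (160, 529, -280, -2), (163, 539, -263, 2)]
300 [(130, 557, -211, 203), (133, 562, -203, 198), (136, 563, -202, 187), (139, 558, -212, 164), (142, 564, -202, 163), (145, 567, -199, 153), (148, 567, -200, 139), (151, 567, -202, 124), (154, 567, -202, 111), (157, 570, -198, 101), (160, 527, -276, 0), (163, 534, -266, -3)]
312 [(130, 538, -169, 224), (133, 543, -161, 220), (136, 528, -187, 180), (139, 528, -188, 167), (142, 443, -328, 2), 
[... 556 characters left out ...]
45, 486, -170, 133), (148, 481, -178, 110), (151, 483, -175, 100), (154, 443, -237, 15), (157, 440, -241, -5), (160, 452, -223, 2), (163, 461, -210, 2)]
327 [(130, 478, -176, 188), (133, 427, -252, 94), (136, 467, -193, 145), (139, 482, -170, 157), (142, 481, -171, 143), (145, 482, -171, 130), (148, 478, -177, 109), (151, 478, -176, 97), (154, 440, -234, 15), (157, 438, -238, -4), (160, 448, -223, -1), (163, 456, -211, -1)]
328 [(130, 474, -177, 186), (133, 426, -248, 96), (136, 424, -251, 80), (139, 472, -179, 145), (142, 478, -170, 142), (145, 475, -174, 124), (148, 473, -179, 105), (151, 437, -232, 30), (154, 439, -229, 19), (157, 435, -235, -3), (160, 446, -219, 1), (163, 452, -210, -2)]
```

View pics/s4c.png

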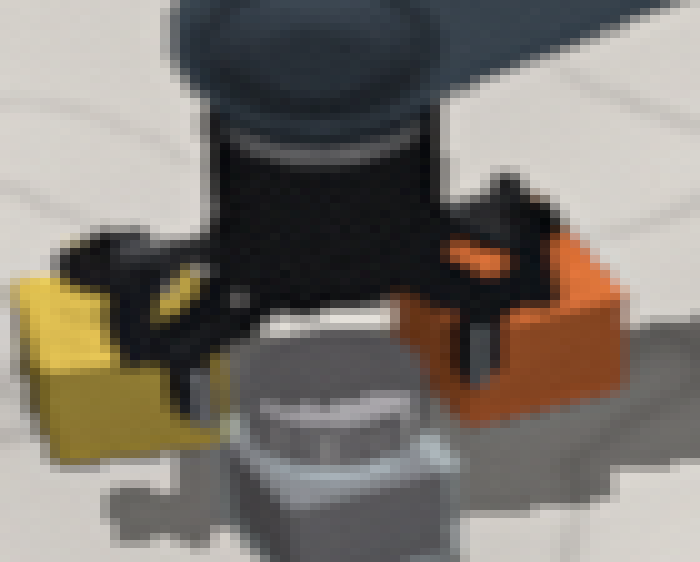

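Fingertips are now at z≈95, straddling the cap. 10 mm more puts them beside the cap, and then I close.

Emit:
send_rows --series '[[[0,0,0.005,0,0,0,1],[0,0,0.01,0,0,0,1],[0,0,0.01,0,0,0,1],[0,0,0.01,0,0,0,-1],[0,0,0.01,0,0,0,-1],[0,0,0.01,0,0,0,-1],[0,0,0.01,0,0,0,-1],[0,0,0.01,0,0,0,-1],[0,0,0.01,0,0,0,-1],[0,0,0.01,0,0,0,-1]]]'

```text
time: 5.4
tool_pos: [520.0, -196.8, 53.1]
tcp_rot: [[0.951, -0.309, 0.001], [-0.309, -0.951, -0.001], [0.002, 0.001, -1.0]]
wrist_force: [0.1, -0.0, 5.8]
width: 60.8
```

```bash
python3 -c "
from h import *
st()
im,d=cap('scene');W=pts('scene',d)
for u in (302,304,305,306,322,323,324): print(u,[(v,*np.nan_to_num(W[v,u]).round(0).astype(int).tolist()) for v in range(142,166,2)])
cv2.imwrite('pics/s5c.png',cv2.cvtColor(cv2.resize(im[100:190,270:360],(700,700),interpolation=cv2.INTER_NEAREST)[:600],cv2.COLOR_RGB2BGR))"
```

```text
t 5.4 tcp [ 520.  -196.8   53.1] yaw -18.02 z [ 0.0012 -0.0013 -1.    ] F [ 0.1 -0.   5.8] M [-0.07 -0.11 -0.01] w 60.8 j [-0.57  0.23  1.9  -0.    1.01 -0.25]
302 [(142, 550, -214, 146), (144, 554, -207, 144), (146, 557, -204, 139), (148, 560, -199, 136), (150, 560, -199, 127), (152, 563, -195, 123), (154, 558, -205, 103), (156, 559, -204, 96), (158, 558, -206, 84), (160, 551, -219, 60), (162, 550, -222, 47), (164, 550, -223, 37)]
304 [(142, 545, -211, 145), (144, 550, -202, 147), (146, 558, -189, 151), (148, 552, -200, 131), (150, 552, -200, 122), (152, 550, -204, 109), (154, 556, -195, 110), (156, 556, -195, 101), (158, 555, -198, 89), (160, 557, -196, 82), (162, 551, -207, 61), (164, 552, -206, 53)]
305 [(142, 549, -197, 158), (144, 551, -194, 153), (146, 552, -192, 146), (148, 555, -188, 142), (150, 540, -215, 104), (152, 546, -205, 106), (154, 552, -196, 107), (156, 553, -195, 100), (158, 550, -200, 84), (160, 547, -207, 68), (162, 550, -201, 65), (164, 556, -192, 66)]
306 [(142, 551, -186, 168), (144, 553, -185, 161), (146, 548, -193, 143), (148, 551, -189, 139), (150, 536, -2
[... 290 characters left out ...]
2, 497, -178, 101), (154, 495, -182, 87), (156, 496, -181, 79), (158, 492, -187, 63), (160, 501, -173, 70), (162, 504, -168, 67), (164, 503, -169, 55)]
323 [(142, 497, -171, 151), (144, 497, -171, 143), (146, 492, -179, 125), (148, 491, -181, 114), (150, 495, -174, 112), (152, 494, -177, 100), (154, 497, -173, 96), (156, 493, -178, 80), (158, 456, -236, 2), (160, 497, -173, 68), (162, 500, -169, 63), (164, 504, -162, 62)]
324 [(142, 482, -188, 130), (144, 490, -176, 135), (146, 493, -172, 131), (148, 490, -176, 117), (150, 489, -177, 106), (152, 491, -175, 100), (154, 494, -171, 95), (156, 492, -174, 82), (158, 450, -238, -2), (160, 493, -172, 66), (162, 498, -166, 64), (164, 501, -162, 60)]
```

View pics/s5c.png

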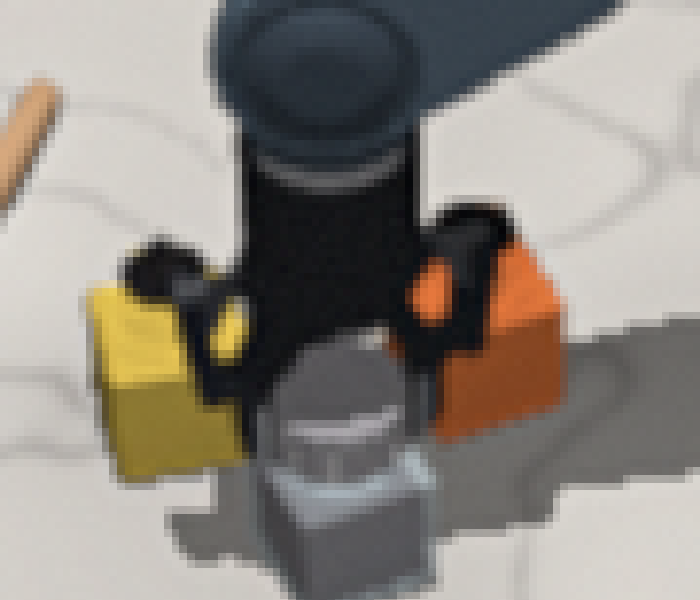

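The grip is on the cap (width 60.8, tips at z≈79). Lifting.

Emit:
send_rows --series '[[[0,0,-0.004,0,0,0,-1],[0,0,-0.01,0,0,0,-1],[0,0,-0.02,0,0,0,-1],[0,0,-0.032,0,0,0,-1],[0,0,-0.044,0,0,0,-1],[0,0,-0.056,0,0,0,-1],[0,0,-0.066,0,0,0,-1],[0,0,-0.07,0,0,0,-1],[0,0,-0.07,0,0,0,-1],[0,0,-0.07,0,0,0,-1]]]'

```text
time: 6.7
tool_pos: [519.5, -196.5, 122.5]
tcp_rot: [[0.951, -0.309, 0.0], [-0.309, -0.951, -0.001], [0.0, 0.001, -1.0]]
wrist_force: [0.0, 1.0, -4.2]
width: 60.9
```

```bash
python3 -c "
from h import *
st()
im,d=cap('scene');im2,d=cap('top');
cv2.imwrite('pics/s6c.png',cv2.cvtColor(np.hstack([cv2.resize(x,(400,400)) for x in (im[90:190,270:370],im2[170:270,330:430])]),cv2.COLOR_RGB2BGR))
goal([528.0,235.8,123],-21.2)"
```

```text
t 6.7 tcp [ 519.5 -196.5  122.5] yaw -18.02 z [ 3.e-04 -8.e-04 -1.e+00] F [ 0.   1.  -4.2] M [ 0.01 -0.06 -0.03] w 60.9 j [-0.57  0.13  1.87 -0.    1.15 -0.25]
shift [-0.1257 -0.4138 -0.0009] rot [ 0.0007 -0.0005  0.0555] deg 3.2
```

View pics/s6c.png

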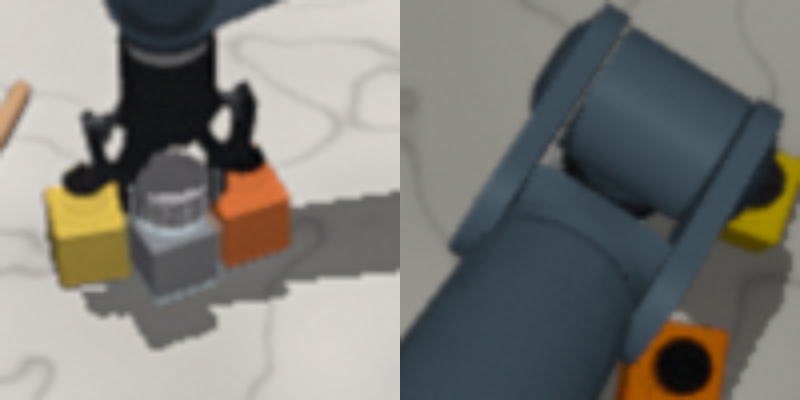

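Jar lifted with the cap (about 4.5 N). Moving over to the block.

Emit:
send_rows --series '[[[-0.004,-0.013,-0.001,0,0,0,-1],[-0.013,-0.043,-0.002,0,0,0,-1],[-0.027,-0.09,-0.002,0,0,0.01,-1],[-0.042,-0.138,-0.002,0,0,0.02,-1],[-0.057,-0.187,-0.002,0,0,0.03,-1],[-0.072,-0.236,-0.002,0,0,0.04,-1],[-0.087,-0.285,-0.002,0,0,0.05,-1],[-0.101,-0.332,-0.002,0,0,0.0555,-1],[-0.113,-0.372,-0.002,0,0,0.0555,-1],[-0.121,-0.398,-0.002,0,0,0.0555,-1]]]'

```text
time: 8.05
tool_pos: [526.6, 222.0, 124.0]
tcp_rot: [[0.933, -0.36, -0.0], [-0.36, -0.933, -0.0], [-0.0, 0.001, -1.0]]
wrist_force: [0.8, -0.9, -4.4]
width: 61.2
```

```bash
python3 -c "
from h import *
st();goal([527.8,235.7,123],-21.2)"
```

```text
t 8.05 tcp [526.6 222.  124. ] yaw -21.08 z [-2.e-04 -4.e-04 -1.e+00] F [ 0.8 -0.9 -4.4] M [ 0.01 -0.07  0.  ] w 61.2 j [ 0.2   0.16  1.83 -0.    1.15  0.57]
shift [-0.0038 -0.0132  0.001 ] rot [0.0005 0.0001 0.0021] deg 0.1
```

Emit:
send_rows --series '[[[-0.002,-0.005,0,0,0,0.002,-1],[-0.003,-0.01,0,0,0,0.002,-1],[-0.0038,-0.0132,0.001,0,0,0.002,-1],[-0.0038,-0.0132,0.001,0,0,0.002,-1],[-0.0038,-0.0132,0.001,0,0,0.002,-1],[-0.0038,-0.0132,0.001,0,0,0.002,-1],[-0.0038,-0.0132,0.001,0,0,0.002,-1],[-0.0038,-0.0132,0.001,0,0,0.002,-1],[-0.0038,-0.0132,0.001,0,0,0.002,-1],[-0.0038,-0.0132,0.001,0,0,0.002,-1]]]'

```text
time: 9.3
tool_pos: [527.8, 235.7, 123.0]
tcp_rot: [[0.932, -0.361, -0.0], [-0.361, -0.932, -0.0], [-0.0, 0.001, -1.0]]
wrist_force: [1.1, 0.1, -4.4]
width: 61.1
```

```bash
python3 -c "
from h import *
st()
im,d=cap('scene');im2,d2=cap('top');np.save('pics/s7.npy',d);np.save('pics/t7.npy',d2);cv2.imwrite('pics/s7.png',im[...,::-1]);cv2.imwrite('pics/t7.png',im2[...,::-1])
cv2.imwrite('pics/s7c.png',cv2.cvtColor(np.hstack([cv2.resize(x,(400,400)) for x in (im[200:300,345:445],im2[160:260,180:280])]),cv2.COLOR_RGB2BGR))
"
```

```text
t 9.3 tcp [527.8 235.7 123. ] yaw -21.19 z [-2.e-04 -5.e-04 -1.e+00] F [ 1.1  0.1 -4.4] M [-0.03  0.03 -0.05] w 61.1 j [ 0.22  0.18  1.81 -0.    1.15  0.59]
```

View pics/s7c.png

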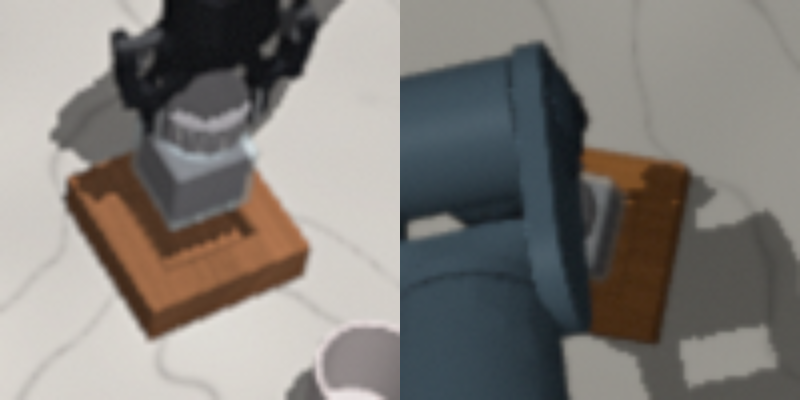

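```bash
python3 -c "
from h import *
im=cv2.imread('pics/s7.png');d=np.load('pics/s7.npy');W=pts('scene',d);hs=cv2.cvtColor(im,cv2.COLOR_BGR2HSV)
vv,uu=np.mgrid[0:400,0:640]
near=(uu>345)&(uu<425)&(vv>200)&(vv<290)
def fit(P,th,half,lab):
    # th: normal dir deg ; split by face via which side
    for k in range(5):
        q=P[:,:2];n=np.array([np.cos(np.radians(th)),np.sin(np.radians(th))]);t=np.array([-n[1],n[0]])
        a=q@t;b=q@n;A=np.polyfit(a,b,1);r=b-np.polyval(A,a);k2=abs(r)<max(4,2*r.std());P=P[k2];th=th+np.degrees(-np.arctan(A[0]))*0.7
    n=np.array([np.cos(np.radians(th)),np.sin(np.radians(th))])
    print(lab,'n',len(P),'th',round(th,2),'dist',np.median(P[:,:2]@n).round(2),'z',P[:,2].min().round(0),P[:,2].max().round(0));return th,np.median(P[:,:2]@n)
z=W[...,2]
jar=near&(hs[...,1]<90)&(hs[...,2]>40)&(z>75)&(z<132)
Pj=W[jar];
print(np.percentile(Pj,[2,50,98],axis=0).round(0))
blk=near&(hs[...,1]>100)&(z>4)&(z<35)&(cv2.erode((hs[...,1]>100).astype(np.uint8),np.ones((3,3)))>0)
Pb=W[blk]
for lab,P,h,c in(('jar',Pj,33,np.array([527.8,235.7])),('blk',Pb,65,np.array([528.3,235.6]))):
    for th0 in(-8.7,81.3):
        n=np.array([np.cos(np.radians(th0)),np.sin(np.radians(th0))]);t=np.array([-n[1],n[0]])
        a=(P[:,:2]-c)@t;b=(P[:,:2]-c)@n
        s=(abs(b-h)<7)&(abs(a)<h-7)
        th,dd=fit(P[s],th0,h,lab)
        n0=n; print('   centre offset along th0 vs c:',np.median(((P[s][:,:2]-c)@n)).round(2)-h)
# block top
m=near&(hs[...,1]>100)&(z>36)&(z<44);print(cv2.minAreaRect(W[m][:,:2].astype(np.float32)))
"
```

```text
[[508. 203.  78.]
 [556. 261. 107.]
 [567. 272. 131.]]
jar n 126 th -9.7 dist 514.93 z 76.0 132.0
   centre offset along th0 vs c: 1.3800000000000026
jar n 177 th 78.98 dist 362.12 z 76.0 132.0
   centre offset along th0 vs c: -3.09
blk n 40 th -8.66 dist 552.13 z 20.0 35.0
   centre offset along th0 vs c: 0.28000000000000114
blk n 123 th 81.67 dist 373.01 z 12.0 35.0
   centre offset along th0 vs c: -1.5799999999999983
((529.9193115234375, 235.72320556640625), (131.44244384765625, 132.093017578125), 81.71034240722656)
```

In the scene view the jar sits about 1.4 mm to −y of the block axis and about 1–2° off. I'll correct that and lower it.

Emit:
send_rows --series '[[[-0.0004,-0.0006,0,0,0,-0.01,-1],[-0.0008,-0.0009,0.004,0,0,-0.021,-1],[-0.0008,-0.0009,0.01,0,0,-0.021,-1],[-0.0008,-0.0009,0.016,0,0,-0.021,-1],[-0.0008,-0.0009,0.022,0,0,-0.021,-1],[-0.0008,-0.0009,0.027,0,0,-0.021,-1],[-0.0008,-0.0009,0.031,0,0,-0.021,-1],[-0.0008,-0.0009,0.035,0,0,-0.021,-1],[-0.0008,-0.0009,0.039,0,0,-0.021,-1],[-0.0008,-0.0009,0.042,0,0,-0.021,-1]]]'

```text
time: 10.65
tool_pos: [527.4, 236.8, 80.8]
tcp_rot: [[0.94, -0.342, -0.0], [-0.342, -0.94, -0.0], [-0.0, 0.001, -1.0]]
wrist_force: [0.1, 0.0, -4.4]
width: 60.8
```

```bash
python3 -c "
from h import *
st()
im,d=cap('scene')
cv2.imwrite('pics/s8c.png',cv2.cvtColor(cv2.resize(im[200:300,345:445],(600,600)),cv2.COLOR_RGB2BGR));st()
"
```

```text
t 10.65 tcp [527.4 236.8  80.8] yaw -19.99 z [-3.e-04 -5.e-04 -1.e+00] F [ 0.1  0.  -4.4] M [-0.04  0.05  0.03] w 60.8 j [ 0.23  0.23  1.83 -0.    1.08  0.58]
t 10.7 tcp [527.1 236.8  80.4] yaw -19.99 z [-1.e-03 -6.e-04 -1.e+00] F [-0.5  0.1 -4.5] M [-0.03 -0.    0.02] w 61.3 j [ 0.23  0.23  1.83 -0.    1.08  0.58]
```

View pics/s8c.png

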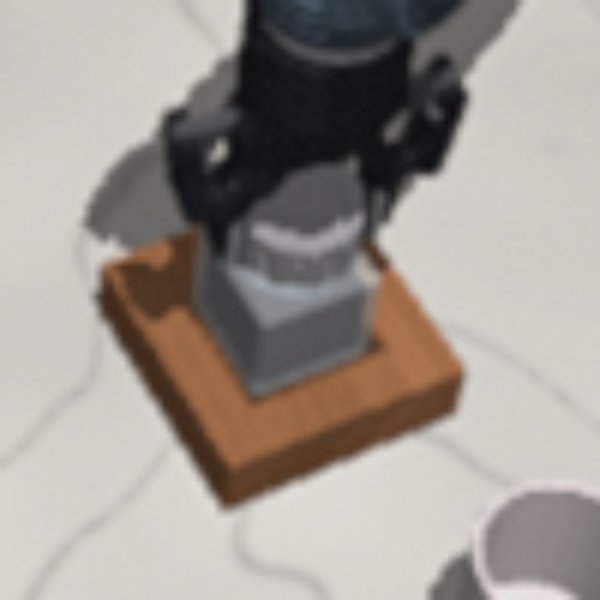

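The jar is well into the block (−4.4 N, no contact). Lowering the rest.

Emit:
send_rows --series '[[[0,0,0.002,0,0,0,-1],[0,0,0.004,0,0,0,-1],[0,0,0.006,0,0,0,-1],[0,0,0.008,0,0,0,-1],[0,0,0.009,0,0,0,-1],[0,0,0.01,0,0,0,-1],[0,0,0.0105,0,0,0,-1],[0,0,0.011,0,0,0,-1],[0,0,0.0115,0,0,0,-1],[0,0,0.0115,0,0,0,-1]]]'

```text
time: 11.95
tool_pos: [527.4, 236.8, 69.1]
tcp_rot: [[0.94, -0.342, -0.0], [-0.342, -0.94, -0.001], [-0.0, 0.001, -1.0]]
wrist_force: [0.1, -0.1, -0.9]
width: 60.8
```

```bash
python3 -c "
from h import *
st()"
```

```text
t 11.95 tcp [527.4 236.8  69.1] yaw -19.99 z [-4.e-04 -5.e-04 -1.e+00] F [ 0.1 -0.1 -0.9] M [ 0.   -0.04 -0.01] w 60.8 j [ 0.23  0.25  1.83 -0.    1.06  0.58]
```

The floor now carries the jar (force −0.9 N). Easing down 1 mm and starting the twist, which is negative about tool z.

Emit:
send_rows --series '[[[0,0,0.0005,0,0,0,-1],[0,0,0.001,0,0,0,-1],[0,0,0.001,0,0,-0.1,-1],[0,0,0.001,0,0,-0.2,-1],[0,0,0.001,0,0,-0.3,-1],[0,0,0.001,0,0,-0.4,-1],[0,0,0.001,0,0,-0.5,-1],[0,0,0.001,0,0,-0.6,-1],[0,0,0.001,0,0,-0.7,-1],[0,0,0.001,0,0,-0.7,-1]]]'

```text
time: 13.2
tool_pos: [526.7, 236.8, 68.3]
tcp_rot: [[0.94, 0.342, -0.002], [0.342, -0.94, -0.001], [-0.002, -0.0, -1.0]]
wrist_force: [-3.7, -0.5, 2.7]
width: 61.0
```

```bash
python3 -c "
from h import *
st()
im,d=cap('scene');im2,d2=cap('top');np.save('pics/s9.npy',d);cv2.imwrite('pics/s9.png',im[...,::-1])
cv2.imwrite('pics/s9c.png',cv2.cvtColor(np.hstack([cv2.resize(x,(400,400)) for x in (im[200:300,345:445],im2[160:260,180:280])]),cv2.COLOR_RGB2BGR));st()
"
```

```text
t 13.2 tcp [526.7 236.8  68.3] yaw 20.02 z [-2.e-03 -6.e-04 -1.e+00] F [-3.7 -0.5  2.7] M [-0.11  0.65 -0.3 ] w 61.0 j [ 0.23  0.25  1.83 -0.    1.06 -0.12]
t 13.3 tcp [527.1 236.8  68.3] yaw 20.01 z [-1.2e-03 -5.0e-04 -1.0e+00] F [-3.6 -1.2  3.8] M [-0.08  0.7  -0.31] w 61.0 j [ 0.23  0.25  1.83 -0.    1.06 -0.12]
```

View pics/s9c.png

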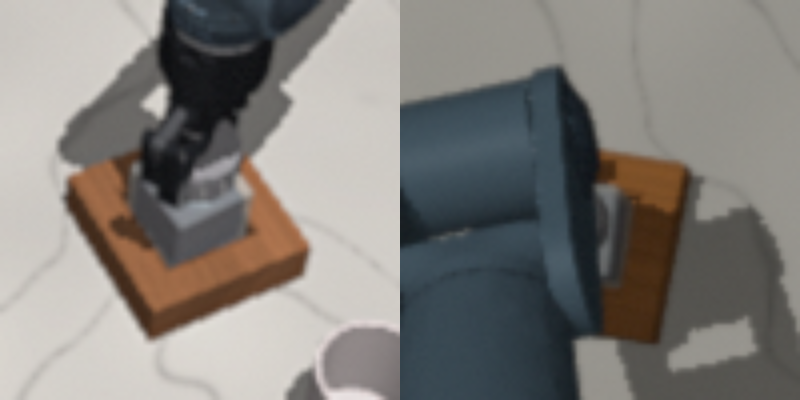

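```bash
python3 -c "
from h import *
im=cv2.imread('pics/s9.png');d=np.load('pics/s9.npy');W=pts('scene',d);hs=cv2.cvtColor(im,cv2.COLOR_BGR2HSV)
vv,uu=np.mgrid[0:400,0:640];z=W[...,2]
near=(uu>345)&(uu<425)&(vv>200)&(vv<290)
jar=near&(hs[...,1]<90)&(hs[...,2]>40)&(z>43)&(z<80);P=W[jar];print(np.percentile(P,[2,50,98],axis=0).round(0))
c=np.array([528,234.5])
for th0 in(-5,85):
    n=np.array([np.cos(np.radians(th0)),np.sin(np.radians(th0))]);t=np.array([-n[1],n[0]])
    a=(P[:,:2]-c)@t;b=(P[:,:2]-c)@n;s=(abs(b-33)<7)&(abs(a)<26)
    A=np.polyfit(a[s],b[s],1);print(s.sum(),'yaw',th0-np.degrees(np.arctan(A[0])),'off',np.median(b[s])-33)
s=near&(hs[...,1]<90)&(z>76)&(z<90);print('shoulder',s.sum(),np.median(W[s],axis=0))
"
```

```text
[[503. 206.  44.]
 [556. 263.  64.]
 [565. 270.  80.]]
93 yaw -3.6805594568995015 off 0.586885928391311
106 yaw 85.49954239386463 off -0.5273066709944914
shoulder 134 [545.77109891 260.01034532  80.9481427 ]
```

The jar has turned about 4.5° to the well walls and stopped there, so the cap is at about 0.62 rad on the jar. Another 0.70 rad puts it near 1.3.

Emit:
send_rows --series '[[[0,0,0,0,0,-0.1,-1],[0,0,0,0,0,-0.2,-1],[0,0,0,0,0,-0.3,-1],[0,0,0,0,0,-0.4,-1],[0,0,0,0,0,-0.5,-1],[0,0,0,0,0,-0.6,-1],[0,0,0,0,0,-0.67,-1],[0,0,0,0,0,-0.7,-1],[0,0,0,0,0,-0.7,-1],[0,0,0,0,0,-0.7,-1]]]'

```text
time: 14.55
tool_pos: [526.8, 236.2, 68.5]
tcp_rot: [[0.5, 0.866, -0.002], [0.866, -0.5, -0.002], [-0.003, -0.001, -1.0]]
wrist_force: [-5.6, -3.1, 3.8]
width: 60.9
```

```bash
python3 -c "
from h import *
st()
im,d=cap('scene')
cv2.imwrite('pics/s10c.png',cv2.cvtColor(cv2.resize(im[200:300,345:445],(600,600)),cv2.COLOR_RGB2BGR));st()
"
```

```text
t 14.55 tcp [526.8 236.2  68.5] yaw 60.03 z [-0.0024 -0.0018 -1.    ] F [-5.6 -3.1  3.8] M [-0.51  0.8  -0.33] w 60.9 j [ 0.23  0.25  1.83 -0.    1.06 -0.82]
t 14.6 tcp [526.8 236.2  68.5] yaw 60.03 z [-0.0023 -0.0018 -1.    ] F [-4.3 -4.4  5.4] M [-0.5   0.79 -0.34] w 61.2 j [ 0.23  0.25  1.83 -0.    1.06 -0.82]
```

View pics/s10c.png

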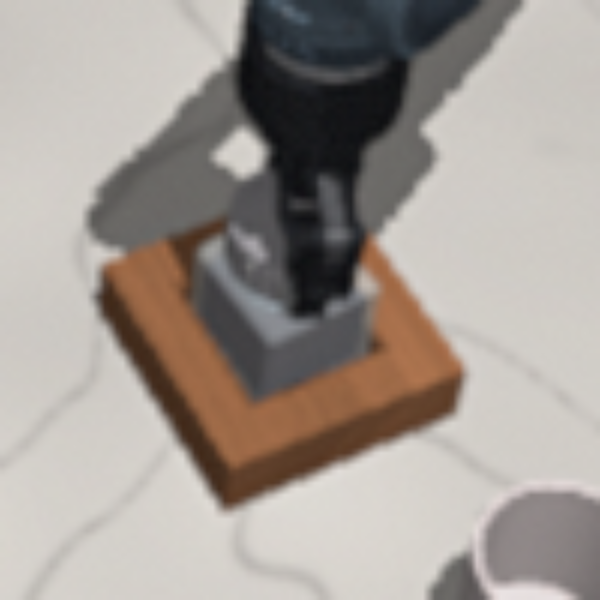

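Emit:
send_rows --series '[[[0,0,0,0,0,0,-1],[0,0,-0.001,0,0,0,-1],[0,0,-0.002,0,0,0,-1],[0,0,-0.003,0,0,0,-1],[0,0,-0.004,0,0,0,-1],[0,0,-0.005,0,0,0,-1],[0,0,-0.006,0,0,0,-1],[0,0,-0.006,0,0,0,-1],[0,0,-0.006,0,0,0,-1],[0,0,-0.006,0,0,0,-1]]]'

```text
time: 15.85
tool_pos: [527.2, 236.2, 74.8]
tcp_rot: [[0.499, 0.866, -0.001], [0.866, -0.499, -0.002], [-0.002, -0.0, -1.0]]
wrist_force: [-0.4, 0.1, -1.1]
width: 61.1
```

```bash
python3 -c "
from h import *
st()
im,d=cap('scene')
cv2.imwrite('pics/s11c.png',cv2.cvtColor(cv2.resize(im[200:300,345:445],(600,600)),cv2.COLOR_RGB2BGR));st()
"
```

```text
t 15.85 tcp [527.2 236.2  74.8] yaw 60.03 z [-0.0014 -0.0017 -1.    ] F [-0.4  0.1 -1.1] M [ 0.01 -0.02 -0.  ] w 61.1 j [ 0.23  0.24  1.83 -0.    1.07 -0.82]
t 15.9 tcp [527.  236.2  74.6] yaw 60.03 z [-0.0018 -0.0018 -1.    ] F [-0.4  0.7 -0.7] M [-0.04 -0.02  0.  ] w 60.9 j [ 0.23  0.24  1.83 -0.    1.07 -0.82]
```

View pics/s11c.png

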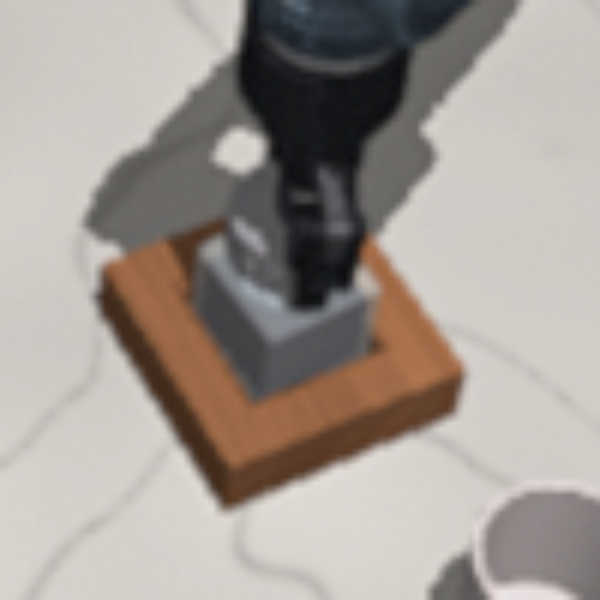

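The cap rises free, carrying only its own weight of about 1 N, and the jar has stayed down. Lifting to 43.5 mm total.

Emit:
send_rows --series '[[[0,0,-0.003,0,0,0,-1],[0,0,-0.007,0,0,0,-1],[0,0,-0.012,0,0,0,-1],[0,0,-0.017,0,0,0,-1],[0,0,-0.022,0,0,0,-1],[0,0,-0.027,0,0,0,-1],[0,0,-0.032,0,0,0,-1],[0,0,-0.0355,0,0,0,-1],[0,0,-0.037,0,0,0,-1],[0,0,-0.037,0,0,0,-1]]]'

```text
time: 17.15
tool_pos: [527.1, 236.3, 111.7]
tcp_rot: [[0.499, 0.866, -0.002], [0.866, -0.499, -0.002], [-0.002, -0.001, -1.0]]
wrist_force: [-0.6, 0.2, -0.6]
width: 61.1
```

```bash
python3 -c "
from h import *
st()
im,d=cap('scene','s12.png');im2,_=cap('top','t12.png')
W=pts('scene',d);z=W[...,2];hs=cv2.cvtColor(im,cv2.COLOR_RGB2HSV)
for u in (388,392,396): print(u,[(v,*np.nan_to_num(W[v,u]).round(0).astype(int).tolist()) for v in range(222,262,3)])
cv2.imwrite('pics/s12c.png',cv2.cvtColor(np.hstack([cv2.resize(x,(400,400)) for x in (im[190:290,345:445],im2[160:260,180:280])]),cv2.COLOR_RGB2BGR));st()
"
```

```text
t 17.15 tcp [527.1 236.3 111.7] yaw 60.03 z [-0.0017 -0.0017 -1.    ] F [-0.6  0.2 -0.6] M [ 0.03 -0.01 -0.06] w 61.1 j [ 0.23  0.19  1.82 -0.    1.14 -0.82]
388 [(222, 533, 209, 160), (225, 542, 220, 166), (228, 550, 230, 169), (231, 555, 236, 166), (234, 561, 244, 165), (237, 560, 245, 152), (240, 560, 247, 140), (243, 548, 236, 105), (246, 553, 243, 103), (249, 551, 243, 86), (252, 556, 250, 83), (255, 562, 257, 82), (258, 563, 259, 70), (261, 561, 259, 54)]
392 [(222, 553, 244, 212), (225, 556, 249, 207), (228, 538, 233, 164), (231, 545, 241, 164), (234, 550, 248, 162), (237, 553, 253, 155), (240, 554, 255, 145), (243, 541, 245, 109), (246, 542, 248, 99), (249, 541, 248, 84), (252, 545, 254, 80), (255, 551, 261, 78), (258, 553, 265, 69), (261, 551, 266, 54)]
396 [(222, 556, 262, 233), (225, 521, 229, 160), (228, 553, 262, 206), (231, 536, 248, 165), (234, 568, 280, 210), (237, 571, 285, 205), (240, 569, 285, 191), (243, 553, 271, 148), (246, 531, 252, 96), (249, 531, 254, 82), (252, 536, 260, 79), (255, 541, 267, 76), (258, 538, 266, 59), (261, 537, 267, 43)]
t 17.25 tcp [527.  236.2 111.4] yaw 60.03 z [-0.0021 -0.0018 -1.    ] F [ 0.2  0.8 -1.6] M [ 0.   -0.05  0.  ] w 61.2 j [ 0.23  0.19  1.82 -0.    1.14 -0.82]
```

View pics/s12c.png

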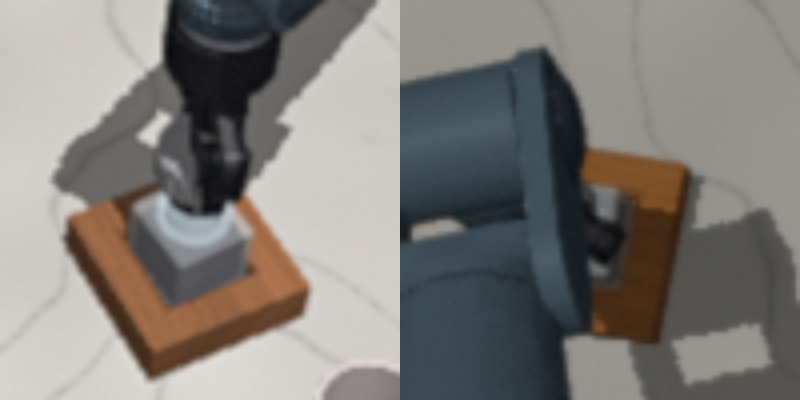

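View pics/s12.png

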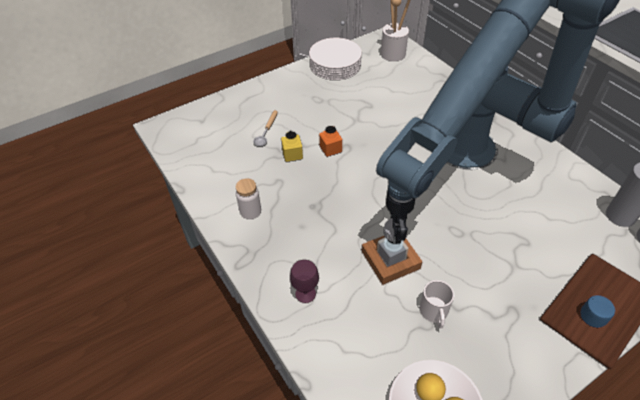

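The cap top is at z≈165, where 165.5 is expected for a rim 20 mm above the mouth. The jar shoulder is at about 82, so it is seated (83 expected). In the wide view the goblet, canister, mug, spoon and both look-alikes are where they were.

```bash
python3 -c "
from h import *
print(ctrl.finish_job())"
```

```text
the job is handed in; nothing more can be done
None
```

The jar is seated in the block and the cap is off. The gripper holds the cap level about 20 mm above the jar's mouth, and I handed the job in at 17.3 s.

**What I did:** I gripped the steel cap, carried the jar to the block, corrected the alignment by camera, and lowered it into the well. I then turned the cap about 1.40 rad anticlockwise. About 0.08 rad of that was the jar turning to the well walls, so the cap itself turned about 1.3 rad. That puts it inside the 1.0–1.6 window. I lifted it 43.5 mm in total.

**Last checks:**
- **Jar:** it stayed down, with its shoulder seen at about 82 mm (83 mm expected when fully home).
- **Cap:** its top is seen at about 165 mm (165.5 expected). The tilt is about 0.003 rad and the grip width 61 mm. The force during the lift was only the cap's weight, about 1 N.
- **Other things:** everything else on the counter looks unmoved in the wide view.

**What disagreed:** the gripper's reported height did not match the cameras. With the gripper open over the jar, the fingertips were seen about 40 mm higher than the reported position and the given sizes imply. I set the grasp height from the images instead, and used only differences in reported height after that. The final 1.3 rad is worked out from the wrist turn and the measured jar angle, not read directly.

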